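# Eject a resin-mounted sherd section from its grinding fixture

### The arm

A 6-joint arm with a two-finger parallel gripper is mounted at the origin on the work surface. World frame = base frame: x ahead of the robot, y to its left, z up, the work surface at z = 0. Lengths are in m, angles in rad, forces in N, time in s.
With the tool pointing down it reaches from about 0.35 to 0.775 m from the base axis. Payload 5.5 kg.
Tool frame: the origin (TCP) lies on the centre line of the jaws, within the pads' length; the fingertips stand 8 mm ahead of it and the grasp point (between the pads) lies 11 mm behind it; z points along the fingers, y is the direction in which the jaws open and shut (so a half turn about z gives the same grasp; the last joint's range is limited). The gripper opens to 85 mm and grips with 20 to 120 N. Pads are 22 mm wide; open, the fingers measure 114 mm over their backs; the gripper's body (76 mm by 85 mm) begins 54 mm behind the grasp point. The pads swing forward as they close: fully open they stand 13 mm farther back than shut.
Start: joints at [1.037, 0.313, 0.046, 1.304, 0, 1.431], TCP at [0.221, 0.531, 0.239] pointing down, gripper open.
Joint ranges: [-2.76, 2.76], [-0.86, 1.69], [-1.03, 1.26], [-2.2, 2.34], [-1.47, 1.5], [-3.14, 3.14]. Speed limits (rad/s): [2.57, 2.57, 3.14, 3.14, 3.14, 3.14].

### API

Orientations are given as a unit quaternion [w, x, y, z].
In Python, from workcell import env gives the robot as it stands. The module is installed in compiled form; this text tells all that it offers.
- The arm moves only by the tool play_rows, never from a script. Its argument "steps" is a list of rows, each an object with "claw": the closure in counts, from 0 (fully open) to 255 (shut); "dp": the shift along the tool's x, y, z in m, a list of three; "angular": the turn, a rotation vector about the tool's x, y, z in degrees, a list of three. In form: [{"claw": claw, "dp": [dx, dy, dz], "angular": [wx, wy, wz]}, ...]. A call has exactly 8 rows; each row shifts and turns the commanded pose from where the row before left it, along the tool's axes as they then stand; what a row does not reach is not made up. A row lasts 1/12 s, in which the tool goes at most 41.7 mm and 7.16 degrees, less where a joint would pass 70% of its speed; a pose out of reach is approached as far as the arm can. A call is refused whole if a number of a shift passes 0.0417 or a number of a turn 7.16, either way. A call with a gripper value outside its range is refused whole. The fingers move at their own pace and stop on an object; "force" is the grip in N (left out, the last holds). Time passes only in rows, so rows that do not move let the fingers close, or fill a call up. It gives the time, the measured TCP pose, the force and the opening at its end, in the units of the state.
- env.get_state(): the state, without advancing time (a new reading comes with each control period).
- env.read_camera(name): name is "side" or "top"; returns (picture, depth): 480x640x3 uint8, red, green, blue; 480x640 float32, m along the optical axis (not along the pixel's ray), 0 where there is no reading.
- env.calibration(name): a dict with "fx", "fy", "cx", "cy" (pixels), "world_from_camera" (4x4, takes a point from camera to world coordinates). Camera axes: x right, y down, z forward; pixel columns grow to the right and rows downward; lengths in m; the calibration is good to about 2 mm. A picture is of the moment at which its call begins. calibration takes no time and is no camera call.
- env.hand_in(): hands the job in, once; it reports no verdict.
The state is a dict: "clock": time; "joint_pos": joint angles; "qvel": joint speeds; "tau": joint torques, N m; "tcp_pos": TCP position; "orientation": TCP orientation; "wrist_force": force on the tool from outside, world axes, zero at the start; "ft_torque": the same for the moment, N m; "finger_gap": finger opening in m.
Only numpy, scipy, OpenCV 4.12 (cv2) and the standard library are available. Lean on these libraries where they do the work, as an engineer would, in place of code of your own. Each camera call takes 0.05 s, during which the arm holds its last target. There are 200 camera calls.

### The job

The resin mount in the metal grinding fixture is finished. Swing the keeper bar right round, clear of the mount, press the ejector lever fully down so that the mount rises out of its pocket, then lift the mount out and stand it upright in the empty bay of the white tray, lowering it gently to the tray's floor before letting go. Leave the keeper open and the lever down, and do not disturb the other mount or the things lying about.

Things in the scene. Friction and masses are not known exactly. Their poses are not given: they have to be found in the camera images.
- fixture: Fixed aluminium block, 100 (x) by 90 (y) by 50 mm high, on a thin steel foot 120 by 110 mm. Origin: centre of its underside, on the vertical axis of the round pocket (32 mm wide) that opens in the middle of the flat top, 50 mm up. Its -x side carries the ejector lever, its +x +y corner the keeper's pivot. Its yaw varies by up to 0.45 rad.
- keeper (a joint): Angle of the flat steel keeper bar (5 mm thick, 16 mm wide, underside 1.5 mm over the block's top) that bars the mount from rising. It turns level about an upright pin. Near 0 (starts at 0 to 0.15) it lies diagonally over the pocket; it grows as the bar turns clockwise seen from above, so that its free end goes towards the fixture's +y side; 1.9 rad is the stop, fully open. It counts as open past 1.2 rad. It stays where it is left; about 1 N at the knob moves it.
- keeper_pivot (a point): Point on the keeper's upright pivot axis, at fixture x +32, y +32 mm, 51.5 mm above the work surface (underside of the bar). The pin's head stands up to 66 mm above the work surface.
- keeper_knob (a point): Centre (half-way up) of the upright round grey knob, 12 mm thick and 26 mm high, near the keeper's free end, 67 mm from the pivot; the knob spans 56.5 to 82.5 mm above the work surface. It can be pushed sideways or pinched.
- lever (a joint): Angle of the ejector lever: 0 up (start), 0.45 rad fully down at its stop; it grows as the pad is pressed down. It drives a plunger under the mount, 40 mm per rad, so the mount rises 18 mm in all. About 4 to 8 N on the pad moves it; it stays where it is left. With the keeper closed it is blocked after about 0.05 rad.
- lever_pad (a point): Centre of the upper face of the round grey pad (30 mm wide, 9 mm thick) at the end of the steel lever, which sticks out of the fixture's -x side, leaning up. The lever's pivot lies 60 mm to -x of the fixture's origin at 36 mm height, the pad's middle 75 mm from it. The pad's top falls from 66 mm to 33 mm above the work surface.
- mount_center (a point): Centre of the resin mount to be taken out: an amber-brown upright cylinder, 30 mm in diameter, 25 mm high, about 20 to 40 g, with a terracotta spot on top. Seated, its top is flush with the block's top (centre 37.5 mm above the work surface); ejected, it stands 18 mm proud (centre 55.5 mm) with 7 mm still in the pocket. z axis is its own axis. Grasped along the fixture's x direction the fingers have free room on both sides once the keeper is open.
- tray: Fixed white plastic tray, 110 (x) by 200 (y) by 14 mm high, walls and floor 4 mm thick, a wall across the middle making two bays, each about 102 by 94 mm. Origin: centre of its underside. The other mount stands in its +y bay. Its yaw varies by up to 0.3 rad; tray and fixture may change sides of the bench.
- tray_free (a point): Centre of the floor of the tray's empty bay (the -y bay), on the floor, 4 mm above the work surface, at tray y -49 mm.
- mount_b_center (a point): Centre of the other resin mount, same size and look, standing on the tray's floor in the +y bay, to be left alone.
- sherd_a: Loose potsherd, some 65 by 50 mm, 9 mm thick, lying on the bench nearer the robot than the fixture; leave alone. Origin at its underside.
- sherd_b: Loose larger potsherd, some 75 by 60 mm, 9 mm thick, lying beyond the work area; leave alone.
- magnifier: Loose hand magnifier, 100 mm round black rim and a 110 mm long handle, 12 mm thick, lying at the left; origin at the lens centre; leave alone.
- brush: Loose brush, 170 mm long, lying at the right; leave alone.
- jar: Loose jar, 56 mm in diameter, 70 mm high, standing beyond the work area; leave alone.
- caliper: Loose steel caliper, 190 mm long, lying beyond the work area; leave alone.
Things that resemble listed ones, but are neither listed nor needed, are in the scene too. There is more than one size of the tray; the job needs the largest.

How it is judged:
On the way, in this order (a step that is already met when the one before it is completed fails the run):
1. the keeper is swung clear (past 1.2 rad) (value of joint keeper above 1.2 rad), for 0.1 s.
2. the lever is pressed down (past 0.40 rad) and the mount has risen at least 13 mm (value of joint lever above 0.4 rad and z of mount_center in the frame of fixture above 0.0505 m), for 0.1 s.
3. the mount is lifted clear of the pocket in the fingers (z of mount_center in the frame of fixture above 0.07 m and contact force between mount and the fingers above 0.5 N), for 0.1 s.
4. the mount, still held, is lowered into the empty bay to within 8 mm of its floor (z of mount_center in the frame of tray_free below 0.0205 m and x of mount_center in the frame of tray_free between -0.045 and 0.045 m and y of mount_center in the frame of tray_free between -0.042 and 0.042 m and contact force between mount and the fingers above 0.5 N), for 0.05 s.
At the end, for the whole second after the job is handed in: The mount stands upright (within 0.1 rad) and at rest on the floor (within 3 mm) of the tray's empty bay, wholly inside its walls; the keeper is still open (past 1.2 rad) and the lever still down (past 0.38 rad) (x of mount_center in the frame of tray_free between -0.045 and 0.045 m and y of mount_center in the frame of tray_free between -0.042 and 0.042 m and z of mount_center in the frame of tray_free between 0.0095 and 0.0155 m and angle between mount_center's own z axis and vertical below 0.1 rad and linear speed of mount below 0.02 m/s and value of joint keeper above 1.2 rad and value of joint lever above 0.38 rad); the robot touches nothing.
It fails at once if the other mount is shifted by more than 10 mm (distance of mount_b_center from where it was at the start of the episode above 0.01 m).
It fails at once if a thing lying about is shifted by more than 20 mm (distance of any of sherd_a, sherd_b, magnifier, brush, jar, caliper from where it was at the start of the episode above 0.02 m).
It also fails if it takes over 61 s, if anything falls off the work surface, if the arm or the gripper's body presses on something with over 40 N, if the wrist force passes 120 N, or if a joint passes its speed limit or range.

## Working session

There is one attempt and no reset: what is moved stays moved. The work goes in short steps, Python scripts to look and compute and a tool call to move; the robot and the scene stay as the last step left them, time stands still between calls to the robot, and variables do not carry over. Pictures are saved under pics/ and viewed, about 8 in all and at most 12, crops included, and the job is handed in when it is done.

Besides the shell and the picture viewer there is one more tool, called after "Call:" as name([rows], argument=value, ...), one row to a line, values as JSON. play_rows: Moves the arm, as the interface text tells. Its arguments: {"type":"object","properties":{"steps":{"type":"array","items":{"type":"object","properties":{"claw":{"type":"number"},"dp":{"type":"array","items":{"type":"number"}},"angular":{"type":"array","items":{"type":"number"}}}}},"force":{"type":"number"}},"required":["steps"]}

```bash
mkdir -p pics; python3 - <<'E'
from workcell import env
import cv2,numpy as np
s=env.get_state();print(s)
for n in("top","side"):
    p,d=env.read_camera(n);cv2.imwrite(f"pics/{n}0.png",p[:,:,::-1]);np.save(f"pics/{n}0.npy",d)
    c=env.calibration(n);print(n,c)
E
```

```text
{'clock': 0.0, 'joint_pos': array([1.03739592e+00, 3.13994650e-01, 4.49660948e-02, 1.30361468e+00,
       4.06457627e-05, 1.43118001e+00]), 'qvel': array([-0.00069026,  0.000125  ,  0.00016285, -0.00016584,  0.00079995,
        0.00055135]), 'tau': array([ 2.21597247e-04, -4.80628324e+01,  2.98531973e+01,  1.92625879e-02,
        1.64230323e-05,  1.48498088e-05]), 'tcp_pos': array([0.22036515, 0.53054772, 0.23840688]), 'orientation': array([-3.24101378e-04,  1.95622305e-01,  9.80678877e-01, -8.64950112e-04]), 'wrist_force': array([ 0.1598487 ,  0.13371619, -0.97611441]), 'ft_torque': array([-0.02520529,  0.04197396,  0.00821539]), 'finger_gap': 0.08575846108861575}
top {'fx': 546.1116179646169, 'fy': 546.1116179646169, 'cx': 321.7456486562082, 'cy': 238.87254987886396, 'world_from_camera': array([[-5.03373138e-03, -9.98778197e-01,  4.91607056e-02,
         5.13117043e-01],
       [-9.99987246e-01,  5.04787813e-03,  1.63615031e-04,
         8.10504295e-02],
       [-4.11572376e-04, -4.91592550e-02, -9.98790868e-01,
         1.43683069e+00],
       [ 0.00000000e+00,  0.00000000e+00,  0.00000000e+00,
         1.00000000e+00]])}
side {'fx': 507.49355090921006, 'fy': 507.49355090921006, 'cx': 320.6148465871263, 'cy': 234.99341260901625, 'world_from_camera': array([[-0.99923607, -0.02046509,  0.03329355,  0.52410546],
       [-0.03899096,  0.57968272, -0.81390887,  1.07592069],
       [-0.00264298, -0.81458525, -0.58003784,  0.76784245],
       [ 0.        ,  0.        ,  0.        ,  1.        ]])}
```

View pics/top0.png

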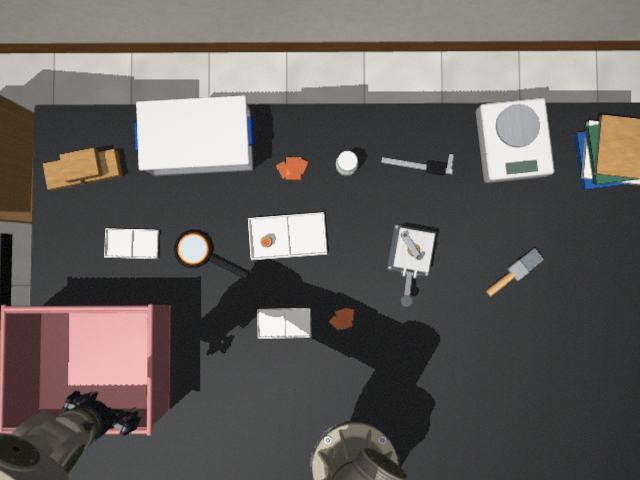

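View pics/side0.png

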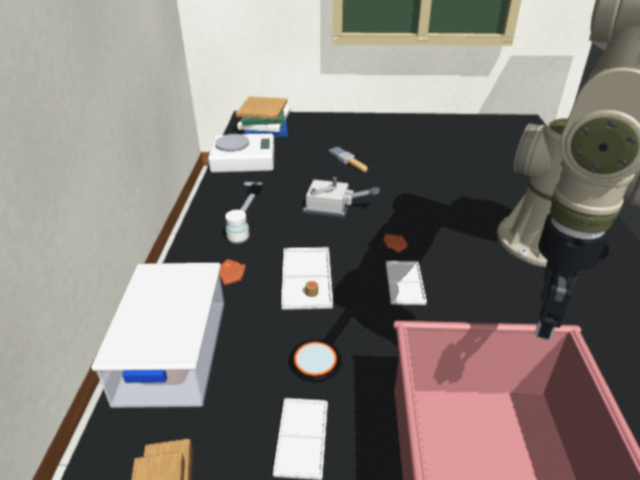

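The top view shows the fixture at (412,250), the lever pad toward the robot at (406,300), and the large tray at (288,235). The other mount is at (267,241), so the tray's right bay is empty. I'll zoom in on the fixture and measure.

```bash
cat > h.py <<'E'
from workcell import env
import cv2,numpy as np
def cast(n,u,v,z):
    c=env.calibration(n);T=c["world_from_camera"]
    r=T[:3,:3]@np.array([(u-c["cx"])/c["fx"],(v-c["cy"])/c["fy"],1]);o=T[:3,3]
    return o+r*(z-o[2])/r[2]
def shot(n,tag,box=None,k=8):
    p,d=env.read_camera(n);q=p[:,:,::-1].copy()
    if box: x,y,w,h=box;q=cv2.resize(q[y:y+h,x:x+w],None,fx=k,fy=k,interpolation=cv2.INTER_CUBIC)
    cv2.imwrite(f"pics/{tag}.png",q);return p,d
E
python3 - <<'E'
from h import *
q=cv2.imread("pics/top0.png")
cv2.imwrite("pics/fx0.png",cv2.resize(q[215:315,375:450],None,fx=6,fy=6,interpolation=cv2.INTER_CUBIC))
# tray
m=(q.min(2)>150).astype(np.uint8)
m[:,:240]=0;m[:,335:]=0;m[:205]=0;m[265:]=0
cs,_=cv2.findContours(m,0,2);c=max(cs,key=cv2.contourArea)
W=np.array([cast("top",*p[0],0.014)[:2] for p in c])
r=cv2.minAreaRect((W*1000).astype(np.float32));print("tray",r,cv2.boxPoints(r).tolist())
d=np.load("pics/top0.npy");print(np.round(d[225:310:6,385:445:6],3))
hsv=cv2.cvtColor(q,cv2.COLOR_BGR2HSV)
mm=((hsv[...,1]>90)&(hsv[...,0]<25)&(hsv[...,2]>60)).astype(np.uint8)
n,l,s,ce=cv2.connectedComponentsWithStats(mm)
for i in range(1,n):
    if s[i,4]>15: print(s[i],ce[i].round(1))
E
```

```text
tray ((591.8775024414062, 172.3306884765625), (110.8877944946289, 199.6201934814453), 4.124004364013672) [[529.3992919921875, 267.89508056640625], [543.7550048828125, 68.79176330566406], [654.355712890625, 76.76629638671875], [640.0, 275.86962890625]]
[[1.439 1.441 1.425 1.439 1.438 1.439 1.438 1.44  1.442 1.445]
 [1.445 1.443 1.424 1.391 1.387 1.391 1.396 1.436 1.438 1.437]
 [1.442 1.446 1.401 1.374 1.389 1.389 1.393 1.388 1.391 1.436]
 [1.442 1.435 1.384 1.39  1.385 1.384 1.388 1.389 1.431 1.44 ]
 [1.433 1.432 1.392 1.392 1.384 1.379 1.388 1.394 1.441 1.44 ]
 [1.431 1.431 1.393 1.385 1.384 1.38  1.353 1.387 1.438 1.437]
 [1.436 1.432 1.385 1.389 1.387 1.385 1.391 1.383 1.438 1.435]
 [1.434 1.428 1.429 1.391 1.387 1.381 1.383 1.385 1.438 1.437]
 [1.43  1.432 1.433 1.387 1.395 1.39  1.425 1.423 1.433 1.437]
 [1.433 1.44  1.434 1.436 1.384 1.436 1.438 1.438 1.431 1.433]
 [1.436 1.436 1.434 1.436 1.374 1.435 1.436 1.431 1.435 1.434]
 [1.427 1.432 1.438 1.431 1.372 1.426 1.43  1.44  1.431 1.429]
 [1.436 1.441 1.432 1.369 1.372 1.429 1.431 1.432 1.429 1.432]
 [1.429 1.428 1.436 1.367 1.3
[... 531 characters left out ...]
 25] [164. 346.]
[158 351  10  16  41] [162.4 358.6]
[ 25 359  12   6  24] [ 30.  360.8]
[ 18 363  13   9  32] [ 24.6 366.2]
[ 30 367   7  11  28] [ 32.8 371.8]
[ 13 373  13  10  38] [ 18.4 376.7]
[162 373   6  11  24] [164.6 378.4]
[ 28 378   8  11  24] [ 31.  383.4]
[ 15 384   9   6  22] [ 19.3 386.1]
[159 386   8  13  33] [163.2 393.8]
[ 30 388   8  10  26] [ 34.2 392.6]
[ 14 393  10   7  18] [ 18.1 396.3]
[ 24 394   7   9  23] [ 26.8 396.7]
[ 12 397   8   8  19] [ 15.4 401.1]
[  9 404  11  11  30] [ 13.7 408.9]
[ 30 407   5  10  18] [ 31.6 411.4]
[153 407   9  14  30] [156.3 413.2]
[ 17 409  12  12  39] [ 22.2 415.2]
[ 46 408  11   6  18] [ 51.2 410.5]
[  5 422   9   5  17] [  8.5 423.5]
```

View pics/fx0.png

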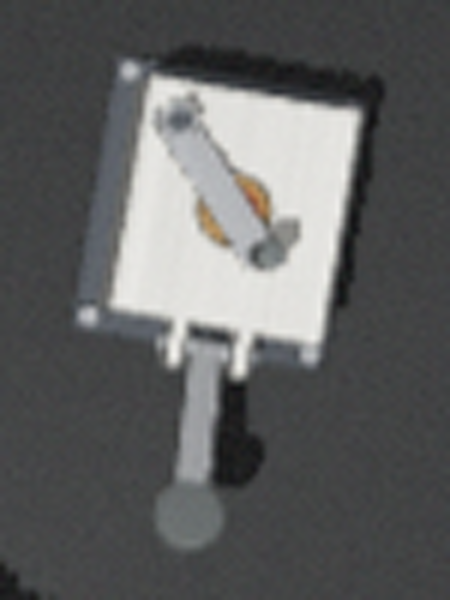

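The crop shows block-top corners at about (150,75), (362,108), (325,343) and (108,308) crop px. The pivot head is at (180,115), the knob near (268,250) and the lever pad at (190,515).

```bash
python3 - <<'E'
from h import *
f=lambda u,v,z:cast("top",375+(u+.5)/6-.5,215+(v+.5)/6-.5,z)
C=np.array([f(u,v,.05)[:2] for u,v in[(150,75),(362,108),(325,343),(108,308)]])
o=C.mean(0);ex=(C[0]-C[3]+C[1]-C[2])/2;ey=(C[0]-C[1]+C[3]-C[2])/2
print(C,o,np.linalg.norm(ex),np.linalg.norm(ey),np.arctan2(ex[1],ex[0]),np.arctan2(-ey[0],ey[1]))
yaw=np.arctan2(ex[1],ex[0])/2+np.arctan2(-ey[0],ey[1])/2
R=np.array([[np.cos(yaw),-np.sin(yaw)],[np.sin(yaw),np.cos(yaw)]])
print("yaw",yaw,"pivot pred",o+R@[.032,.032],"seen",f(180,115,.066),"mount seen",f(236,210,.05))
pv=o+R@[.032,.032]
for z in(.06,.0825):
  k=f(268,248,z);print("knob",k,np.linalg.norm(k[:2]-pv),R.T@(k[:2]-o))
print("pad",f(190,515,.066),R.T@(f(190,515,.066)[:2]-o))
# refine by block mask
q=cv2.imread("pics/top0.png");m=(q.min(2)>190).astype(np.uint8);m[:,:385]=0;m[:,445:]=0;m[:220]=0;m[280:]=0
cs,_=cv2.findContours(m,0,2);c=max(cs,key=cv2.contourArea);
m=cv2.morphologyEx(m,cv2.MORPH_CLOSE,np.ones((15,15)));m=cv2.morphologyEx(m,cv2.MORPH_OPEN,np.ones((9,9)))
cs,_=cv2.findContours(m,0,2);c=max(cs,key=cv2.contourArea);print(cv2.minAreaRect(np.array([cast("top",*p[0],.05)[:2]*1000 for p in c],np.float32)))
ty=np.deg2rad(4.124);t=np.array([.5919,.1723]);print("free",t+.049*np.array([np.sin(ty),-np.cos(ty)]))
E
```

```text
[[ 0.61041653 -0.11697522]
 [ 0.59593965 -0.20667958]
 [ 0.496568   -0.18953597]
 [ 0.51179714 -0.09803444]] [ 0.55368033 -0.1528063 ] 0.10062620426497478 0.09181233813941225 -0.18027406907548246 -0.1624898608362882
yaw -0.1713819649558853 pivot pred [ 0.59066895 -0.12673252] seen [ 0.59243161 -0.12705846  0.066     ] mount seen [ 0.55295698 -0.15268837  0.05      ]
knob [ 0.53663791 -0.16422982  0.06      ] 0.06576777973249921 [-0.01484453 -0.01416265]
knob [ 0.53625353 -0.16022148  0.0825    ] 0.06389481856684155 [-0.01590688 -0.01027859]
pad [ 0.42552802 -0.12913899  0.066     ] [-0.1303112   0.00146495]
((544.8200073242188, -150.68939208984375), (89.56086730957031, 114.23976135253906), 80.9350814819336)
free [0.59542385 0.12342687]
```

```bash
cat > plan.py <<'E'
from h import *
import json
O=np.array([.5535,-.1525]);YAW=-.172
c,s=np.cos(YAW),np.sin(YAW);R=np.array([[c,-s],[s,c]])
F=lambda x,y:O+R@np.array([x,y])*1e-3
def knob(th):
    a=np.pi*1.25-th;return F(32+67*np.cos(a),32+67*np.sin(a)),np.degrees(a+YAW-np.pi/2)  # pos, jaw direction
def ypsi(q):
    w,x,y,z=q;return np.degrees(np.arctan2(1-2*(x*x+z*z),2*(x*y-w*z)))
def rows(wps,p=None,psi=None):
    """wps: (x,y,z,psi_deg,claw,nrows); tool assumed pointing down; prints the rows"""
    st=env.get_state()
    p=np.array(st["tcp_pos"]) if p is None else np.array(p,float);psi=ypsi(st["orientation"]) if psi is None else psi
    out=[]
    for *t,cl,n in wps:
        p0,a0=p.copy(),psi;d=(t[3]-a0+90)%180-90
        for i in range(1,n+1):
            tp=p0+(np.array(t[:3])-p0)*i/n;ta=a0+d*i/n
            y=np.radians(psi);ey=np.array([np.cos(y),np.sin(y),0]);ex=np.array([-ey[1],ey[0],0])  # z down: x = y x z
            ex=np.cross(ey,[0,0,-1]);e=tp-p
            dp=np.round([e@ex,e@ey,-e[2]],4);w=np.round(-(ta-psi),1)
            p=p+dp[0]*ex+dp[1]*ey-np.array([0,0,1])*dp[2];psi-=w
            out.append((cl,dp.tolist(),float(w)))
    for i,r in enumerate(out):
        if i%8==0:print("--")
        print(r)
    print("end",p.round(4),round(psi,1))
E
python3 - <<'E'
from plan import *
k,a=knob(.04);print(k,a,ypsi(env.get_state()["orientation"]))
rows([(*k,.20,a,0,24),(*k,.074,a,60,8)])
E
```

```text
[ 0.53422055 -0.1627959 ] 122.85329474322654 67.435600209781
--
(0, [-0.0232, -0.0217, 0.0016], -2.3)
(0, [-0.0222, -0.0225, 0.0016], -2.3)
(0, [-0.0214, -0.0235, 0.0016], -2.3)
(0, [-0.0204, -0.0243, 0.0016], -2.3)
(0, [-0.0194, -0.0251, 0.0016], -2.3)
(0, [-0.0184, -0.0258, 0.0016], -2.4)
(0, [-0.0172, -0.0266, 0.0016], -2.3)
(0, [-0.0162, -0.0273, 0.0016], -2.3)
--
(0, [-0.0151, -0.0278, 0.0016], -2.3)
(0, [-0.014, -0.0285, 0.0016], -2.3)
(0, [-0.0128, -0.029, 0.0016], -2.3)
(0, [-0.0116, -0.0295, 0.0016], -2.3)
(0, [-0.0105, -0.03, 0.0017], -2.3)
(0, [-0.0092, -0.0303, 0.0016], -2.3)
(0, [-0.008, -0.0307, 0.0016], -2.3)
(0, [-0.0067, -0.031, 0.0016], -2.3)
--
(0, [-0.0056, -0.0312, 0.0016], -2.4)
(0, [-0.0042, -0.0314, 0.0016], -2.3)
(0, [-0.0029, -0.0316, 0.0016], -2.3)
(0, [-0.0017, -0.0317, 0.0016], -2.3)
(0, [-0.0004, -0.0317, 0.0016], -2.3)
(0, [0.0009, -0.0317, 0.0016], -2.3)
(0, [0.0022, -0.0316, 0.0016], -2.3)
(0, [0.0034, -0.0316, 0.0016], -2.3)
--
(60, [-0.0, 0.0, 0.0157], -0.0)
(60, [-0.0, 0.0, 0.0158], -0.0)
(60, [-0.0, 0.0, 0.0157], -0.0)
(60, [-0.0, 0.0, 0.0158], -0.0)
(60, [-0.0, 0.0, 0.0157], -0.0)
(60, [-0.0, 0.0, 0.0158], -0.0)
(60, [-0.0, 0.0, 0.0157], -0.0)
(60, [-0.0, 0.0, 0.0158], -0.0)
end [ 0.5342 -0.1628  0.074 ] 122.8
```

Call:
play_rows([
  {"claw": 0,"dp": [-0.0232,-0.0217,0.0016],"angular": [0,0,-2.3]},
  {"claw": 0,"dp": [-0.0222,-0.0225,0.0016],"angular": [0,0,-2.3]},
  {"claw": 0,"dp": [-0.0214,-0.0235,0.0016],"angular": [0,0,-2.3]},
  {"claw": 0,"dp": [-0.0204,-0.0243,0.0016],"angular": [0,0,-2.3]},
  {"claw": 0,"dp": [-0.0194,-0.0251,0.0016],"angular": [0,0,-2.3]},
  {"claw": 0,"dp": [-0.0184,-0.0258,0.0016],"angular": [0,0,-2.4]},
  {"claw": 0,"dp": [-0.0172,-0.0266,0.0016],"angular": [0,0,-2.3]},
  {"claw": 0,"dp": [-0.0162,-0.0273,0.0016],"angular": [0,0,-2.3]},
], force=20)

```text
clock: 0.77
tcp_pos: [0.3252, 0.2983, 0.2261]
orientation: [-0.0, 0.034, 0.999, -0.0]
wrist_force: [0.5, -0.0, -0.6]
finger_gap: 0.0856
```

Call:
play_rows([
  {"claw": 0,"dp": [-0.0151,-0.0278,0.0016],"angular": [0,0,-2.3]},
  {"claw": 0,"dp": [-0.014,-0.0285,0.0016],"angular": [0,0,-2.3]},
  {"claw": 0,"dp": [-0.0128,-0.029,0.0016],"angular": [0,0,-2.3]},
  {"claw": 0,"dp": [-0.0116,-0.0295,0.0016],"angular": [0,0,-2.3]},
  {"claw": 0,"dp": [-0.0105,-0.03,0.0017],"angular": [0,0,-2.3]},
  {"claw": 0,"dp": [-0.0092,-0.0303,0.0016],"angular": [0,0,-2.3]},
  {"claw": 0,"dp": [-0.008,-0.0307,0.0016],"angular": [0,0,-2.3]},
  {"claw": 0,"dp": [-0.0067,-0.031,0.0016],"angular": [0,0,-2.3]},
])

```text
clock: 1.43
tcp_pos: [0.4299, 0.0672, 0.2133]
orientation: [-0.0, -0.126, 0.992, 0.0]
wrist_force: [0.8, 0.4, 0.8]
finger_gap: 0.0855
```

Call:
play_rows([
  {"claw": 60,"dp": [-0.0056,-0.0312,0.0016],"angular": [0,0,-2.4]},
  {"claw": 60,"dp": [-0.0042,-0.0314,0.0016],"angular": [0,0,-2.3]},
  {"claw": 60,"dp": [-0.0029,-0.0316,0.0016],"angular": [0,0,-2.3]},
  {"claw": 60,"dp": [-0.0017,-0.0317,0.0016],"angular": [0,0,-2.3]},
  {"claw": 60,"dp": [-0.0004,-0.0317,0.0016],"angular": [0,0,-2.3]},
  {"claw": 60,"dp": [0.0009,-0.0317,0.0016],"angular": [0,0,-2.3]},
  {"claw": 60,"dp": [0.0022,-0.0316,0.0016],"angular": [0,0,-2.3]},
  {"claw": 60,"dp": [0.0034,-0.0316,0.0016],"angular": [0,0,-2.3]},
])

```text
clock: 2.1
tcp_pos: [0.5346, -0.1638, 0.2002]
orientation: [-0.0, -0.283, 0.959, 0.0]
wrist_force: [0.4, 1.1, -0.3]
finger_gap: 0.0653
```

```bash
python3 - <<'E'
from plan import *
k,a=knob(.04);rows([(*k,.074,a,60,8)])
shot("side","s1",(270,130,150,110),5)
E
```

```text
--
(60, [-0.0, 0.0001, 0.0158], 0.0)
(60, [-0.0001, 0.0002, 0.0157], 0.0)
(60, [0.0, 0.0001, 0.0158], 0.0)
(60, [-0.0, 0.0001, 0.0158], 0.0)
(60, [-0.0001, 0.0002, 0.0158], 0.1)
(60, [0.0, 0.0001, 0.0157], -0.0)
(60, [-0.0, 0.0001, 0.0158], -0.0)
(60, [-0.0, 0.0002, 0.0158], -0.0)
end [ 0.5342 -0.1628  0.074 ] 122.8
```

View pics/s1.png

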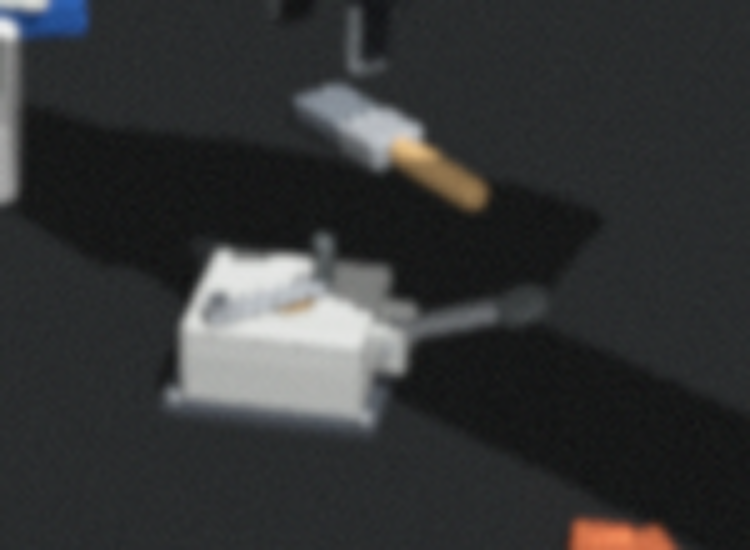

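The crop shows the knob at (323,255), between the fingers above it at roughly x=285 and 365. The bar is still over the pocket. I'll descend and cage the knob.

Call:
play_rows([
  {"claw": 60,"dp": [0,0.0005,0.016],"angular": [0,0,0]},
  {"claw": 60,"dp": [0,0.0005,0.016],"angular": [0,0,0]},
  {"claw": 60,"dp": [0,0,0.016],"angular": [0,0,0]},
  {"claw": 60,"dp": [0,0,0.016],"angular": [0,0,0]},
  {"claw": 60,"dp": [0,0,0.016],"angular": [0,0,0]},
  {"claw": 60,"dp": [0,0,0.016],"angular": [0,0,0]},
  {"claw": 60,"dp": [0,0,0.016],"angular": [0,0,0]},
  {"claw": 60,"dp": [0,0,0.014],"angular": [0,0,0]},
])

```text
clock: 2.82
tcp_pos: [0.5332, -0.161, 0.0733]
orientation: [-0.001, -0.283, 0.959, 0.001]
wrist_force: [-0.6, 0.1, 0.3]
finger_gap: 0.0652
```

Call:
play_rows([
  {"claw": 200,"dp": [0,0,0],"angular": [0,0,0]},
  {"claw": 200,"dp": [0,0,0],"angular": [0,0,0]},
  {"claw": 200,"dp": [0,0,0],"angular": [0,0,0]},
  {"claw": 200,"dp": [0,0,0],"angular": [0,0,0]},
  {"claw": 200,"dp": [0,0,0],"angular": [0,0,0]},
  {"claw": 200,"dp": [0,0,0],"angular": [0,0,0]},
  {"claw": 200,"dp": [0,0,0],"angular": [0,0,0]},
  {"claw": 200,"dp": [0,0,0],"angular": [0,0,0]},
])

```text
clock: 3.48
tcp_pos: [0.5341, -0.1616, 0.0752]
orientation: [0.0, -0.283, 0.959, -0.0]
wrist_force: [0.2, -0.2, 0.7]
finger_gap: 0.0185
```

```bash
python3 - <<'E'
from plan import *
print(env.get_state()["finger_gap"],env.get_state()["wrist_force"])
w=[]
for i in range(1,25):
    k,a=knob(.04+(1.86-.04)*i/24);w.append((*k,.074,a,200,1))
rows(w)
E
```

```text
0.018473793016483026 [ 0.17269095 -0.22027237  0.69363549]
--
(200, [0.0004, 0.0041, 0.0012], 4.3)
(200, [-0.0002, 0.005, -0.0], 4.4)
(200, [-0.0002, 0.0051, -0.0], 4.3)
(200, [-0.0002, 0.0051, -0.0], 4.4)
(200, [-0.0002, 0.0051, -0.0], 4.3)
(200, [-0.0002, 0.005, -0.0], 4.4)
(200, [-0.0002, 0.0051, -0.0], 4.3)
(200, [-0.0002, 0.0051, -0.0], 4.3)
--
(200, [-0.0002, 0.0051, -0.0], 4.4)
(200, [-0.0002, 0.005, -0.0], 4.3)
(200, [-0.0002, 0.0051, -0.0], 4.4)
(200, [-0.0001, 0.0051, -0.0], 4.3)
(200, [-0.0002, 0.0051, -0.0], 4.4)
(200, [-0.0002, 0.005, -0.0], 4.3)
(200, [-0.0002, 0.0051, -0.0], 4.4)
(200, [-0.0002, 0.0051, -0.0], 4.3)
--
(200, [-0.0002, 0.0051, -0.0], 4.3)
(200, [-0.0002, 0.0051, -0.0], 4.4)
(200, [-0.0002, 0.005, -0.0], 4.3)
(200, [-0.0002, 0.0051, -0.0], 4.4)
(200, [-0.0002, 0.0051, -0.0], 4.3)
(200, [-0.0002, 0.0051, -0.0], 4.4)
(200, [-0.0002, 0.005, -0.0], 4.3)
(200, [-0.0002, 0.0051, -0.0], 4.4)
end [ 0.5692 -0.063   0.074 ] 18.5
```

Call:
play_rows([
  {"claw": 200,"dp": [0.0004,0.0041,0.0012],"angular": [0,0,4.3]},
  {"claw": 200,"dp": [-0.0002,0.005,0],"angular": [0,0,4.4]},
  {"claw": 200,"dp": [-0.0002,0.0051,0],"angular": [0,0,4.3]},
  {"claw": 200,"dp": [-0.0002,0.0051,0],"angular": [0,0,4.4]},
  {"claw": 200,"dp": [-0.0002,0.0051,0],"angular": [0,0,4.3]},
  {"claw": 200,"dp": [-0.0002,0.005,0],"angular": [0,0,4.4]},
  {"claw": 200,"dp": [-0.0002,0.0051,0],"angular": [0,0,4.3]},
  {"claw": 200,"dp": [-0.0002,0.0051,0],"angular": [0,0,4.3]},
])

```text
clock: 4.15
tcp_pos: [0.5237, -0.1243, 0.0738]
orientation: [0.0, 0.018, 1.0, -0.0]
wrist_force: [0.9, -0.9, 0.9]
finger_gap: 0.0185
```

Call:
play_rows([
  {"claw": 200,"dp": [-0.0002,0.0051,0],"angular": [0,0,4.4]},
  {"claw": 200,"dp": [-0.0002,0.005,0],"angular": [0,0,4.3]},
  {"claw": 200,"dp": [-0.0002,0.0051,0],"angular": [0,0,4.4]},
  {"claw": 200,"dp": [-0.0001,0.0051,0],"angular": [0,0,4.3]},
  {"claw": 200,"dp": [-0.0002,0.0051,0],"angular": [0,0,4.4]},
  {"claw": 200,"dp": [-0.0002,0.005,0],"angular": [0,0,4.3]},
  {"claw": 200,"dp": [-0.0002,0.0051,0],"angular": [0,0,4.4]},
  {"claw": 200,"dp": [-0.0002,0.0051,0],"angular": [0,0,4.3]},
])

```text
clock: 4.82
tcp_pos: [0.5365, -0.0864, 0.0738]
orientation: [0.0, 0.316, 0.949, -0.0]
wrist_force: [-0.4, -0.4, 1.2]
finger_gap: 0.0184
```

Call:
play_rows([
  {"claw": 200,"dp": [-0.0002,0.0051,0],"angular": [0,0,4.3]},
  {"claw": 200,"dp": [-0.0002,0.0051,0],"angular": [0,0,4.4]},
  {"claw": 200,"dp": [-0.0002,0.005,0],"angular": [0,0,4.3]},
  {"claw": 200,"dp": [-0.0002,0.0051,0],"angular": [0,0,4.4]},
  {"claw": 200,"dp": [-0.0002,0.0051,0],"angular": [0,0,4.3]},
  {"claw": 200,"dp": [-0.0002,0.0051,0],"angular": [0,0,4.4]},
  {"claw": 200,"dp": [-0.0002,0.005,0],"angular": [0,0,4.3]},
  {"claw": 160,"dp": [-0.0002,0.0051,0],"angular": [0,0,4.4]},
])

```text
clock: 5.48
tcp_pos: [0.5688, -0.0627, 0.0736]
orientation: [-0.0, 0.585, 0.811, -0.0]
wrist_force: [0.7, -0.4, -0.0]
finger_gap: 0.029
```

```bash
python3 - <<'E'
from plan import *
print(env.get_state()["joint_pos"])
x,y,*_=env.get_state()["tcp_pos"]
p=F(-132.5,0);print(p)
rows([(x,y,.14,18.5,120,8),(*p,.10,18.5,255,8)])
E
```

```text
[-2.49973496e-01  4.09932862e-01 -2.37071462e-01  9.24408198e-01
  1.88106585e-05  1.00095250e+00]
[ 0.42295511 -0.1298222 ]
--
(120, [0.0, 0.0, -0.0083], -0.0)
(120, [0.0, 0.0, -0.0083], -0.0)
(120, [0.0, 0.0, -0.0083], -0.1)
(120, [0.0, 0.0, -0.0083], 0.0)
(120, [0.0, 0.0, -0.0083], -0.0)
(120, [0.0, 0.0, -0.0083], -0.0)
(120, [0.0, 0.0, -0.0083], -0.1)
(120, [0.0, 0.0, -0.0083], 0.0)
--
(255, [-0.0022, -0.02, 0.005], 0.0)
(255, [-0.0021, -0.0199, 0.005], 0.0)
(255, [-0.0022, -0.02, 0.005], 0.0)
(255, [-0.0022, -0.0199, 0.005], 0.0)
(255, [-0.0021, -0.02, 0.005], 0.0)
(255, [-0.0022, -0.0199, 0.005], 0.0)
(255, [-0.0022, -0.02, 0.005], 0.0)
(255, [-0.0021, -0.0199, 0.005], 0.0)
end [ 0.423  -0.1298  0.1   ] 18.5
```

Call:
play_rows([
  {"claw": 150,"dp": [0,0,-0.004],"angular": [0,0,0]},
  {"claw": 150,"dp": [0,0,-0.01],"angular": [0,0,0]},
  {"claw": 150,"dp": [0,0,-0.01],"angular": [0,0,0]},
  {"claw": 150,"dp": [0,0,-0.01],"angular": [0,0,0]},
  {"claw": 150,"dp": [0,0,-0.01],"angular": [0,0,0]},
  {"claw": 150,"dp": [0,0,-0.01],"angular": [0,0,0]},
  {"claw": 150,"dp": [0,0,-0.01],"angular": [0,0,0]},
  {"claw": 150,"dp": [0,0,-0.002],"angular": [0,0,0]},
])

```text
clock: 6.15
tcp_pos: [0.5702, -0.0632, 0.1423]
orientation: [0.002, 0.584, 0.812, 0.001]
wrist_force: [0.9, -0.2, 0.1]
finger_gap: 0.035
```

Call:
play_rows([
  {"claw": 255,"dp": [-0.0022,-0.02,0.005],"angular": [0,0,0]},
  {"claw": 255,"dp": [-0.0021,-0.02,0.005],"angular": [0,0,0]},
  {"claw": 255,"dp": [-0.0022,-0.02,0.005],"angular": [0,0,0]},
  {"claw": 255,"dp": [-0.0022,-0.02,0.005],"angular": [0,0,0]},
  {"claw": 255,"dp": [-0.0021,-0.02,0.005],"angular": [0,0,0]},
  {"claw": 255,"dp": [-0.0022,-0.02,0.005],"angular": [0,0,0]},
  {"claw": 255,"dp": [-0.0022,-0.02,0.005],"angular": [0,0,0]},
  {"claw": 255,"dp": [-0.0021,-0.0195,0.005],"angular": [0,0,0]},
])

```text
clock: 6.82
tcp_pos: [0.4222, -0.1302, 0.0994]
orientation: [-0.0, 0.584, 0.812, 0.0]
wrist_force: [-0.4, -0.7, 0.1]
finger_gap: 0.0
```

```bash
python3 - <<'E'
from plan import *
shot("top","t2",(360,205,100,110),3);shot("side","s2",(270,130,150,110),4)
a=cv2.imread("pics/t2.png");b=cv2.imread("pics/s2.png");h=max(a.shape[0],b.shape[0])
a=cv2.copyMakeBorder(a,0,h-a.shape[0],0,0,0);b=cv2.resize(b,(500,367));b=cv2.copyMakeBorder(b,0,h-367,0,0,0) if h>367 else b
b=cv2.copyMakeBorder(b,0,h-b.shape[0],0,0,0);cv2.imwrite("pics/c2.png",np.hstack([a,b]));print(a.shape,b.shape)
E
```

```text
(440, 300, 3) (440, 500, 3)
```

View pics/c2.png

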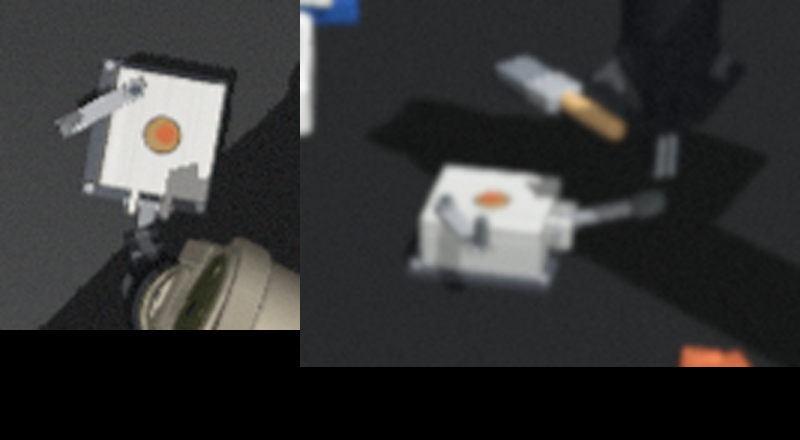

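The keeper is open, lying toward +y, and the mount is bare at (162,134) in the top crop. The shut fingers are over the lever pad. I'll check the finger–pad alignment and the mount centre.

```bash
python3 - <<'E'
from plan import *
k=500/150
print("pad",cast("side",270+349/k,130+203/k,.064),"tip",cast("side",270+365/k,130+176/k,.0914))
p,_=env.read_camera("top");hsv=cv2.cvtColor(p,cv2.COLOR_RGB2HSV)
m=((hsv[...,1]>90)&(hsv[...,0]<25)&(hsv[...,2]>60)).astype(np.uint8);m[:,:395]=0;m[:,430:]=0;m[:235]=0;m[265:]=0
ys,xs=np.nonzero(m);c=cast("top",xs.mean(),ys.mean(),.05);print("mount",c,len(xs),R.T@(c[:2]-O))
E
```

```text
pad [ 0.42545179 -0.12365603  0.064     ] tip [ 0.41438506 -0.12019082  0.0914    ]
mount [ 0.55239243 -0.15240008  0.05      ] 98 [-1.10832723e-03 -9.11171966e-05]
```

Call:
play_rows([
  {"claw": 255,"dp": [0,0.004,0.008],"angular": [0,0,0]},
  {"claw": 255,"dp": [0,0,0.01],"angular": [0,0,0]},
  {"claw": 255,"dp": [0,0,0.006],"angular": [0,0,0]},
  {"claw": 255,"dp": [0,0,0.004],"angular": [0,0,0]},
  {"claw": 255,"dp": [0,0,0.004],"angular": [0,0,0]},
  {"claw": 255,"dp": [0,0,0.004],"angular": [0,0,0]},
  {"claw": 255,"dp": [0,0,0.004],"angular": [0,0,0]},
  {"claw": 255,"dp": [0,0,0.004],"angular": [0,0,0]},
])

```text
clock: 7.63
tcp_pos: [0.4269, -0.1285, 0.0553]
orientation: [-0.0, 0.584, 0.812, -0.0]
wrist_force: [-3.5, 1.5, 4.8]
finger_gap: -0.0002
```

Call:
play_rows([
  {"claw": 255,"dp": [0,0,0.004],"angular": [0,0,0]},
  {"claw": 255,"dp": [0,0,0.004],"angular": [0,0,0]},
  {"claw": 255,"dp": [0,0,0.003],"angular": [0,0,0]},
  {"claw": 255,"dp": [0,0,0.003],"angular": [0,0,0]},
  {"claw": 255,"dp": [0,0,0.002],"angular": [0,0,0]},
  {"claw": 255,"dp": [0,0,0],"angular": [0,0,0]},
  {"claw": 255,"dp": [0,0,0],"angular": [0,0,0]},
  {"claw": 255,"dp": [0,0,0],"angular": [0,0,0]},
])

```text
clock: 8.3
tcp_pos: [0.4269, -0.1285, 0.0413]
orientation: [0.0, 0.584, 0.812, 0.0]
wrist_force: [-9.1, 3.8, 25.9]
finger_gap: 0.0001
```

```bash
python3 - <<'E'
from plan import *
x,y,*_=env.get_state()["tcp_pos"]
rows([(x,y,.13,18.5,255,8),(.553,-.1525,.14,-9.85,60,8)])
E
```

```text
--
(255, [0.0, 0.0, -0.0111], 0.0)
(255, [0.0, 0.0, -0.0111], 0.0)
(255, [0.0, 0.0, -0.0111], 0.0)
(255, [0.0, 0.0, -0.0111], 0.0)
(255, [0.0, 0.0, -0.0111], 0.0)
(255, [0.0, 0.0, -0.011], 0.0)
(255, [0.0, 0.0, -0.0111], 0.0)
(255, [0.0, 0.0, -0.0111], 0.0)
--
(60, [-0.0079, 0.014, -0.0013], 3.5)
(60, [-0.0069, 0.0144, -0.0012], 3.6)
(60, [-0.0061, 0.0149, -0.0013], 3.5)
(60, [-0.0051, 0.0152, -0.0012], 3.6)
(60, [-0.0042, 0.0155, -0.0013], 3.5)
(60, [-0.0033, 0.0157, -0.0012], 3.6)
(60, [-0.0022, 0.0159, -0.0013], 3.5)
(60, [-0.0012, 0.016, -0.0012], 3.6)
end [ 0.553  -0.1524  0.14  ] -9.9
```

Call:
play_rows([
  {"claw": 255,"dp": [0,0,-0.011],"angular": [0,0,0]},
  {"claw": 255,"dp": [0,0,-0.011],"angular": [0,0,0]},
  {"claw": 255,"dp": [0,0,-0.011],"angular": [0,0,0]},
  {"claw": 255,"dp": [0,0,-0.011],"angular": [0,0,0]},
  {"claw": 255,"dp": [0,0,-0.011],"angular": [0,0,0]},
  {"claw": 255,"dp": [0,0,-0.011],"angular": [0,0,0]},
  {"claw": 255,"dp": [0,0,-0.011],"angular": [0,0,0]},
  {"claw": 255,"dp": [0,0,-0.011],"angular": [0,0,0]},
])

```text
clock: 8.97
tcp_pos: [0.4279, -0.1291, 0.1279]
orientation: [0.001, 0.584, 0.812, 0.0]
wrist_force: [0.0, 0.6, -0.2]
finger_gap: -0.0002
```

Call:
play_rows([
  {"claw": 60,"dp": [-0.0079,0.014,-0.0013],"angular": [0,0,3.5]},
  {"claw": 60,"dp": [-0.0069,0.0144,-0.0012],"angular": [0,0,3.6]},
  {"claw": 60,"dp": [-0.0061,0.0149,-0.0013],"angular": [0,0,3.5]},
  {"claw": 60,"dp": [-0.0051,0.0152,-0.0012],"angular": [0,0,3.6]},
  {"claw": 60,"dp": [-0.0042,0.0155,-0.0013],"angular": [0,0,3.5]},
  {"claw": 60,"dp": [-0.0033,0.0157,-0.0012],"angular": [0,0,3.6]},
  {"claw": 60,"dp": [-0.0022,0.0159,-0.0013],"angular": [0,0,3.5]},
  {"claw": 60,"dp": [-0.0012,0.016,-0.0012],"angular": [0,0,3.6]},
])

```text
clock: 9.63
tcp_pos: [0.5548, -0.1531, 0.1372]
orientation: [0.0, 0.766, 0.643, 0.0]
wrist_force: [-0.2, 0.6, 0.0]
finger_gap: 0.0655
```

```bash
python3 - <<'E'
from plan import *
shot("side","s3",(270,130,150,110),5)
rows([(.553,-.1525,.0585,-9.85,60,8)])
E
```

```text
--
(60, [0.0001, -0.0006, 0.0099], -0.0)
(60, [0.0001, -0.0007, 0.0099], -0.1)
(60, [0.0001, -0.0006, 0.0098], -0.0)
(60, [0.0, -0.0007, 0.0099], -0.1)
(60, [0.0001, -0.0006, 0.0099], -0.0)
(60, [0.0001, -0.0006, 0.0099], -0.1)
(60, [0.0001, -0.0007, 0.0098], -0.0)
(60, [0.0001, -0.0006, 0.0099], -0.1)
end [ 0.553  -0.1525  0.0585] -9.8
```

View pics/s3.png

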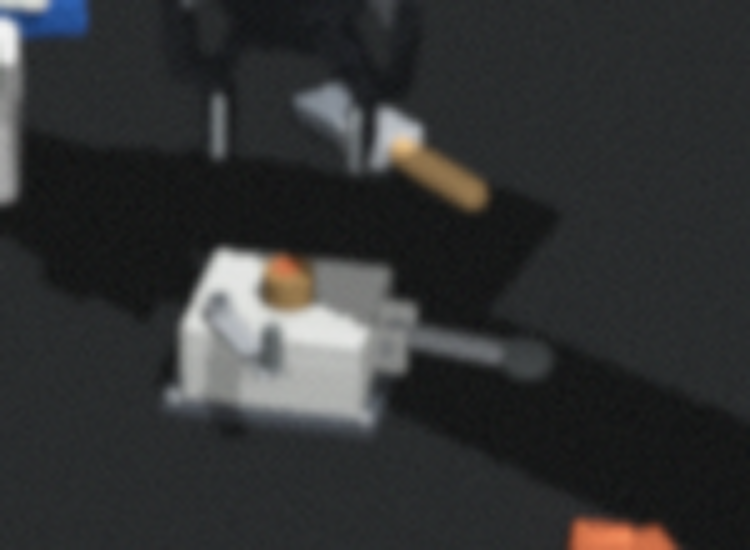

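The lever is down and the mount at (288,282) stands proud of the block. The fingers, at x≈218 and 355, straddle it with the centre at about 287. Next I descend and grip.

Call:
play_rows([
  {"claw": 60,"dp": [0,-0.0007,0.01],"angular": [0,0,0]},
  {"claw": 60,"dp": [0,-0.0007,0.01],"angular": [0,0,0]},
  {"claw": 60,"dp": [0,0,0.01],"angular": [0,0,0]},
  {"claw": 60,"dp": [0,0,0.01],"angular": [0,0,0]},
  {"claw": 60,"dp": [0,0,0.01],"angular": [0,0,0]},
  {"claw": 60,"dp": [0,0,0.01],"angular": [0,0,0]},
  {"claw": 60,"dp": [0,0,0.01],"angular": [0,0,0]},
  {"claw": 60,"dp": [0,0,0.009],"angular": [0,0,0]},
])

```text
clock: 10.35
tcp_pos: [0.5514, -0.1523, 0.0574]
orientation: [-0.0, 0.765, 0.644, -0.0]
wrist_force: [0.8, 0.3, 0.0]
finger_gap: 0.0652
```

Call:
play_rows([
  {"claw": 255,"dp": [0,0,0],"angular": [0,0,0]},
  {"claw": 255,"dp": [0,0,0],"angular": [0,0,0]},
  {"claw": 255,"dp": [0,0,0],"angular": [0,0,0]},
  {"claw": 255,"dp": [0,0,0],"angular": [0,0,0]},
  {"claw": 255,"dp": [0,0,0],"angular": [0,0,0]},
  {"claw": 255,"dp": [0,0,0],"angular": [0,0,0]},
  {"claw": 255,"dp": [0,0,0],"angular": [0,0,0]},
  {"claw": 255,"dp": [0,0,0],"angular": [0,0,0]},
], force=25)

```text
clock: 11.02
tcp_pos: [0.5539, -0.1531, 0.0599]
orientation: [0.002, 0.765, 0.644, 0.001]
wrist_force: [4.6, 0.1, 1.8]
finger_gap: 0.0289
```

```bash
python3 - <<'E'
from plan import *
x,y,z=env.get_state()["tcp_pos"]
rows([(x,y,z+.07,-9.85,255,16),(.5954,.1234,z+.07,4.1,255,24)])
E
```

```text
--
(255, [0.0, 0.0, -0.0044], -0.0)
(255, [0.0, 0.0, -0.0044], -0.0)
(255, [0.0, 0.0, -0.0043], -0.0)
(255, [0.0, 0.0, -0.0044], -0.0)
(255, [0.0, 0.0, -0.0044], -0.0)
(255, [0.0, 0.0, -0.0043], -0.0)
(255, [0.0, 0.0, -0.0044], -0.0)
(255, [0.0, 0.0, -0.0044], -0.0)
--
(255, [0.0, 0.0, -0.0044], -0.0)
(255, [0.0, 0.0, -0.0044], -0.0)
(255, [0.0, 0.0, -0.0043], -0.0)
(255, [0.0, 0.0, -0.0044], -0.0)
(255, [0.0, 0.0, -0.0044], -0.0)
(255, [0.0, 0.0, -0.0043], -0.0)
(255, [0.0, 0.0, -0.0044], -0.0)
(255, [0.0, 0.0, -0.0044], -0.0)
--
(255, [0.0116, -0.0003, -0.0], -0.6)
(255, [0.0117, -0.0001, -0.0], -0.6)
(255, [0.0117, -0.0, -0.0], -0.5)
(255, [0.0116, 0.0, -0.0], -0.6)
(255, [0.0117, 0.0002, -0.0], -0.6)
(255, [0.0116, 0.0004, -0.0], -0.6)
(255, [0.0116, 0.0004, -0.0], -0.6)
(255, [0.0117, 0.0006, -0.0], -0.6)
--
(255, [0.0116, 0.0007, -0.0], -0.5)
(255, [0.0116, 0.0007, -0.0], -0.6)
(255, [0.0117, 0.001, -0.0], -0.6)
(255, [0.0116, 0.001, -0.0], -0.6)
(255, [0.0116, 0.0011, -0.0], -0.6)
(255, [0.0115, 0.0013, -0.0], -0.5)
(255, [0.0116, 0.0014, -0.0], -0.6)
(255, [0.0116, 0.0015, -0.0], -0.6)
--
(255, [0.0115, 0.0016, -0.0], -0.6)
(255, [0.0115, 0.0017, -0.0], -0.6)
(255, [0.0115, 0.0019, -0.0], -0.5)
(255, [0.0115, 0.002, -0.0], -0.6)
(255, [0.0115, 0.002, -0.0], -0.6)
(255, [0.0114, 0.0022, -0.0], -0.6)
(255, [0.0114, 0.0024, -0.0], -0.6)
(255, [0.0114, 0.0024, -0.0], -0.6)
end [0.5954 0.1234 0.1299] 4.1
```

Call:
play_rows([
  {"claw": 255,"dp": [0,0,-0.004],"angular": [0,0,0]},
  {"claw": 255,"dp": [0,0,-0.004],"angular": [0,0,0]},
  {"claw": 255,"dp": [0,0,-0.004],"angular": [0,0,0]},
  {"claw": 255,"dp": [0,0,-0.004],"angular": [0,0,0]},
  {"claw": 255,"dp": [0,0,-0.004],"angular": [0,0,0]},
  {"claw": 255,"dp": [0,0,-0.005],"angular": [0,0,0]},
  {"claw": 255,"dp": [0,0,-0.005],"angular": [0,0,0]},
  {"claw": 255,"dp": [0,0,-0.005],"angular": [0,0,0]},
])

```text
clock: 11.68
tcp_pos: [0.5516, -0.1523, 0.0941]
orientation: [-0.0, 0.765, 0.644, -0.0]
wrist_force: [0.1, -0.3, 0.0]
finger_gap: 0.0287
```

Call:
play_rows([
  {"claw": 255,"dp": [0,0,-0.005],"angular": [0,0,0]},
  {"claw": 255,"dp": [0,0,-0.005],"angular": [0,0,0]},
  {"claw": 255,"dp": [0,0,-0.005],"angular": [0,0,0]},
  {"claw": 255,"dp": [0,0,-0.005],"angular": [0,0,0]},
  {"claw": 255,"dp": [0,0,-0.005],"angular": [0,0,0]},
  {"claw": 255,"dp": [0,0,-0.005],"angular": [0,0,0]},
  {"claw": 255,"dp": [0,0,-0.005],"angular": [0,0,0]},
  {"claw": 255,"dp": [0,0,0],"angular": [0,0,0]},
])

```text
clock: 12.35
tcp_pos: [0.5524, -0.1527, 0.1298]
orientation: [0.001, 0.765, 0.644, 0.0]
wrist_force: [0.2, 0.1, -0.2]
finger_gap: 0.0288
```

Call:
play_rows([
  {"claw": 255,"dp": [0.0116,-0.0003,0],"angular": [0,0,-0.6]},
  {"claw": 255,"dp": [0.0117,-0.0001,0],"angular": [0,0,-0.6]},
  {"claw": 255,"dp": [0.0117,0,0],"angular": [0,0,-0.5]},
  {"claw": 255,"dp": [0.0116,0,0],"angular": [0,0,-0.6]},
  {"claw": 255,"dp": [0.0117,0.0002,0],"angular": [0,0,-0.6]},
  {"claw": 255,"dp": [0.0116,0.0004,0],"angular": [0,0,-0.6]},
  {"claw": 255,"dp": [0.0116,0.0004,0],"angular": [0,0,-0.6]},
  {"claw": 255,"dp": [0.0117,0.0006,0],"angular": [0,0,-0.6]},
])

```text
clock: 13.02
tcp_pos: [0.5658, -0.0588, 0.1286]
orientation: [-0.0, 0.738, 0.675, 0.0]
wrist_force: [0.5, 0.2, -0.2]
finger_gap: 0.0287
```

Call:
play_rows([
  {"claw": 255,"dp": [0.0116,0.0007,0],"angular": [0,0,-0.5]},
  {"claw": 255,"dp": [0.0116,0.0007,0],"angular": [0,0,-0.6]},
  {"claw": 255,"dp": [0.0117,0.001,0],"angular": [0,0,-0.6]},
  {"claw": 255,"dp": [0.0116,0.001,0],"angular": [0,0,-0.6]},
  {"claw": 255,"dp": [0.0116,0.0011,0],"angular": [0,0,-0.6]},
  {"claw": 255,"dp": [0.0115,0.0013,0],"angular": [0,0,-0.5]},
  {"claw": 255,"dp": [0.0116,0.0014,0],"angular": [0,0,-0.6]},
  {"claw": 255,"dp": [0.0116,0.0015,0],"angular": [0,0,-0.6]},
])

```text
clock: 13.68
tcp_pos: [0.5797, 0.0331, 0.1286]
orientation: [-0.0, 0.71, 0.704, 0.0]
wrist_force: [-0.5, 0.3, 0.1]
finger_gap: 0.0287
```

Call:
play_rows([
  {"claw": 255,"dp": [0.0115,0.0016,0],"angular": [0,0,-0.6]},
  {"claw": 255,"dp": [0.0115,0.0017,0],"angular": [0,0,-0.6]},
  {"claw": 255,"dp": [0.0115,0.0019,0],"angular": [0,0,-0.5]},
  {"claw": 255,"dp": [0.0115,0.002,0],"angular": [0,0,-0.6]},
  {"claw": 255,"dp": [0.0115,0.002,0],"angular": [0,0,-0.6]},
  {"claw": 255,"dp": [0.0114,0.0022,0],"angular": [0,0,-0.6]},
  {"claw": 255,"dp": [0.0114,0.0024,0],"angular": [0,0,-0.6]},
  {"claw": 255,"dp": [0.0114,0.0024,0],"angular": [0,0,-0.6]},
])

```text
clock: 14.35
tcp_pos: [0.5935, 0.1253, 0.1286]
orientation: [-0.0, 0.681, 0.733, 0.0]
wrist_force: [-0.5, -0.0, 0.3]
finger_gap: 0.0289
```

```bash
python3 - <<'E'
from plan import *
print(env.get_state()["tcp_pos"])
shot("side","s4",(250,160,130,160),4)
rows([(.5954,.1234,.022,4.1,255,16)])
E
```

```text
[0.59351096 0.12527168 0.12860085]
--
(255, [-0.0002, 0.0001, 0.0067], 0.0)
(255, [-0.0003, 0.0001, 0.0066], 0.0)
(255, [-0.0002, 0.0001, 0.0067], 0.0)
(255, [-0.0003, 0.0, 0.0067], 0.1)
(255, [-0.0002, 0.0001, 0.0066], -0.0)
(255, [-0.0003, 0.0001, 0.0067], -0.0)
(255, [-0.0002, 0.0001, 0.0066], -0.0)
(255, [-0.0002, 0.0001, 0.0067], 0.0)
--
(255, [-0.0003, 0.0001, 0.0067], 0.0)
(255, [-0.0002, 0.0001, 0.0066], 0.0)
(255, [-0.0003, 0.0, 0.0067], 0.0)
(255, [-0.0002, 0.0001, 0.0067], 0.1)
(255, [-0.0002, 0.0001, 0.0066], -0.0)
(255, [-0.0003, 0.0001, 0.0067], -0.0)
(255, [-0.0002, 0.0001, 0.0066], 0.0)
(255, [-0.0003, 0.0001, 0.0067], 0.0)
end [0.5954 0.1234 0.022 ] 4.1
```

View pics/s4.png

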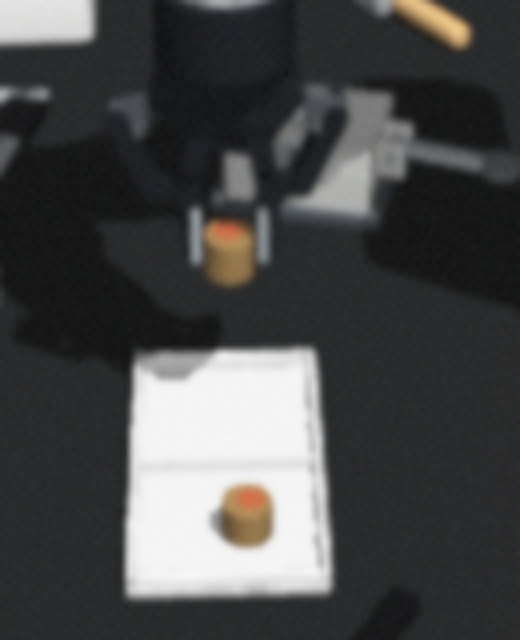

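The mount hangs upright in the fingers at (230,255), with the empty far bay below it. I'll lower it, slowing near the floor.

Call:
play_rows([
  {"claw": 255,"dp": [-0.0005,0,0.012],"angular": [0,0,0]},
  {"claw": 255,"dp": [-0.0005,0,0.013],"angular": [0,0,0]},
  {"claw": 255,"dp": [-0.0005,0,0.013],"angular": [0,0,0]},
  {"claw": 255,"dp": [0,0,0.013],"angular": [0,0,0]},
  {"claw": 255,"dp": [0,0,0.013],"angular": [0,0,0]},
  {"claw": 255,"dp": [0,0,0.013],"angular": [0,0,0]},
  {"claw": 255,"dp": [0,0,0.013],"angular": [0,0,0]},
  {"claw": 255,"dp": [0,0,0.008],"angular": [0,0,0]},
])

```text
clock: 15.07
tcp_pos: [0.5928, 0.1226, 0.0291]
orientation: [-0.001, 0.681, 0.732, -0.001]
wrist_force: [-0.1, 0.4, 0.0]
finger_gap: 0.0289
```

Call:
play_rows([
  {"claw": 255,"dp": [0,0,0.001],"angular": [0,0,0]},
  {"claw": 255,"dp": [0,0,0.001],"angular": [0,0,0]},
  {"claw": 255,"dp": [0,0,0.001],"angular": [0,0,0]},
  {"claw": 255,"dp": [0,0,0.001],"angular": [0,0,0]},
  {"claw": 255,"dp": [0,0,0.001],"angular": [0,0,0]},
  {"claw": 255,"dp": [0,0,0.001],"angular": [0,0,0]},
  {"claw": 255,"dp": [0,0,0],"angular": [0,0,0]},
  {"claw": 255,"dp": [0,0,0],"angular": [0,0,0]},
])

```text
clock: 15.73
tcp_pos: [0.5935, 0.1226, 0.0248]
orientation: [0.0, 0.681, 0.732, 0.0]
wrist_force: [-0.4, -0.2, -1.2]
finger_gap: 0.0289
```

Call:
play_rows([
  {"claw": 255,"dp": [0,0,0.001],"angular": [0,0,0]},
  {"claw": 255,"dp": [0,0,0.001],"angular": [0,0,0]},
  {"claw": 255,"dp": [0,0,0.001],"angular": [0,0,0]},
  {"claw": 255,"dp": [0,0,0],"angular": [0,0,0]},
  {"claw": 255,"dp": [0,0,0],"angular": [0,0,0]},
  {"claw": 255,"dp": [0,0,0],"angular": [0,0,0]},
  {"claw": 255,"dp": [0,0,0],"angular": [0,0,0]},
  {"claw": 255,"dp": [0,0,0],"angular": [0,0,0]},
])

```text
clock: 16.4
tcp_pos: [0.5935, 0.1226, 0.0217]
orientation: [0.0, 0.681, 0.732, 0.0]
wrist_force: [-0.3, -0.4, -0.3]
finger_gap: 0.0288
```

```bash
python3 - <<'E'
from plan import *
print(env.get_state()["tcp_pos"],env.get_state()["wrist_force"])
shot("side","s5",(260,220,90,100),6)
E
```

```text
[0.59353275 0.1226255  0.02168151] [-0.32263091 -0.40527603 -0.32697007]
```

View pics/s5.png

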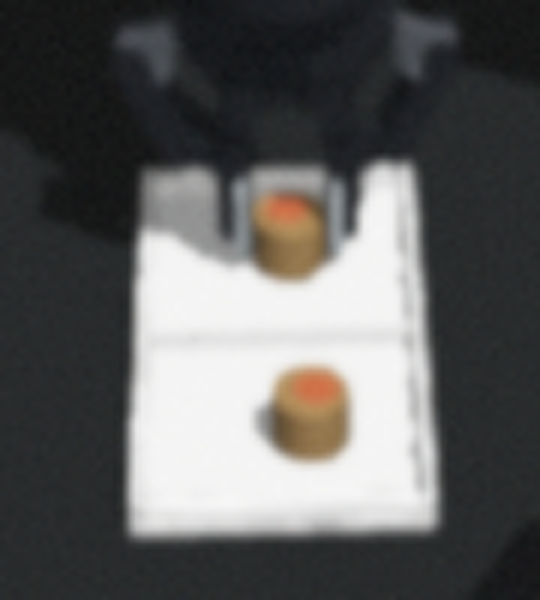

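The held mount is inside the far bay at (290,235), close to the floor, with no contact force yet. I'll go on in half-millimetre steps.

Call:
play_rows([
  {"claw": 255,"dp": [0,0,0.0005],"angular": [0,0,0]},
  {"claw": 255,"dp": [0,0,0.0005],"angular": [0,0,0]},
  {"claw": 255,"dp": [0,0,0.0005],"angular": [0,0,0]},
  {"claw": 255,"dp": [0,0,0],"angular": [0,0,0]},
  {"claw": 255,"dp": [0,0,0],"angular": [0,0,0]},
  {"claw": 255,"dp": [0,0,0],"angular": [0,0,0]},
  {"claw": 255,"dp": [0,0,0],"angular": [0,0,0]},
  {"claw": 255,"dp": [0,0,0],"angular": [0,0,0]},
])

```text
clock: 17.12
tcp_pos: [0.5936, 0.1226, 0.0204]
orientation: [0.0, 0.681, 0.732, 0.0]
wrist_force: [-0.8, -1.1, 4.7]
finger_gap: 0.0288
```

Call:
play_rows([
  {"claw": 255,"dp": [0,0,0.0005],"angular": [0,0,0]},
  {"claw": 255,"dp": [0,0,0.0005],"angular": [0,0,0]},
  {"claw": 255,"dp": [0,0,0],"angular": [0,0,0]},
  {"claw": 255,"dp": [0,0,0],"angular": [0,0,0]},
  {"claw": 255,"dp": [0,0,0],"angular": [0,0,0]},
  {"claw": 255,"dp": [0,0,0],"angular": [0,0,0]},
  {"claw": 255,"dp": [0,0,0],"angular": [0,0,0]},
  {"claw": 255,"dp": [0,0,0],"angular": [0,0,0]},
])

```text
clock: 17.78
tcp_pos: [0.5936, 0.1226, 0.0203]
orientation: [0.0, 0.681, 0.732, 0.0]
wrist_force: [-3.6, -0.3, 11.7]
finger_gap: 0.029
```

Contact is confirmed. I'll ease back slightly, open gently and lift.

Call:
play_rows([
  {"claw": 255,"dp": [0,0,-0.0008],"angular": [0,0,0]},
  {"claw": 255,"dp": [0,0,0],"angular": [0,0,0]},
  {"claw": 160,"dp": [0,0,0],"angular": [0,0,0]},
  {"claw": 150,"dp": [0,0,0],"angular": [0,0,0]},
  {"claw": 140,"dp": [0,0,0],"angular": [0,0,0]},
  {"claw": 120,"dp": [0,0,0],"angular": [0,0,0]},
  {"claw": 110,"dp": [0,0,0],"angular": [0,0,0]},
  {"claw": 110,"dp": [0,0,0],"angular": [0,0,0]},
])

```text
clock: 18.45
tcp_pos: [0.5934, 0.1226, 0.0196]
orientation: [-0.0, 0.681, 0.732, -0.0]
wrist_force: [1.0, -0.1, -0.1]
finger_gap: 0.0486
```

Call:
play_rows([
  {"claw": 110,"dp": [0,0,-0.005],"angular": [0,0,0]},
  {"claw": 110,"dp": [0,0,-0.01],"angular": [0,0,0]},
  {"claw": 110,"dp": [0,0,-0.015],"angular": [0,0,0]},
  {"claw": 110,"dp": [0,0,-0.025],"angular": [0,0,0]},
  {"claw": 110,"dp": [0,0,-0.03],"angular": [0,0,0]},
  {"claw": 110,"dp": [0,0,-0.03],"angular": [0,0,0]},
  {"claw": 110,"dp": [0,0,-0.03],"angular": [0,0,0]},
  {"claw": 110,"dp": [0,0,-0.01],"angular": [0,0,0]},
])

```text
clock: 19.12
tcp_pos: [0.5958, 0.1228, 0.1812]
orientation: [0.003, 0.681, 0.732, 0.003]
wrist_force: [0.5, -1.2, 0.8]
finger_gap: 0.0489
```

Call:
play_rows([
  {"claw": 110,"dp": [0,-0.03,0],"angular": [0,0,0]},
  {"claw": 110,"dp": [0,-0.03,0],"angular": [0,0,0]},
  {"claw": 110,"dp": [0,-0.03,0],"angular": [0,0,0]},
  {"claw": 110,"dp": [0,-0.03,0],"angular": [0,0,0]},
  {"claw": 110,"dp": [0,-0.02,0],"angular": [0,0,0]},
  {"claw": 110,"dp": [0,0,0],"angular": [0,0,0]},
  {"claw": 110,"dp": [0,0,0],"angular": [0,0,0]},
  {"claw": 110,"dp": [0,0,0],"angular": [0,0,0]},
])

```text
clock: 19.78
tcp_pos: [0.4548, 0.1126, 0.1756]
orientation: [0.001, 0.681, 0.732, 0.001]
wrist_force: [-0.2, -0.4, -0.0]
finger_gap: 0.0488
```

```bash
python3 - <<'E'
from plan import *
shot("side","s6",(230,140,190,180),4)
p,_=shot("top","t6");hsv=cv2.cvtColor(p,cv2.COLOR_RGB2HSV)
m=((hsv[...,1]>90)&(hsv[...,0]<25)&(hsv[...,2]>60)).astype(np.uint8)
m[:,:245]=0;m[:,330:]=0;m[:210]=0;m[262:]=0
n,l,s,ce=cv2.connectedComponentsWithStats(m)
a=np.radians(4.124);Rt=np.array([[np.cos(a),-np.sin(a)],[np.sin(a),np.cos(a)]])
for i in range(1,n): print(s[i],ce[i],Rt.T@(cast("top",*ce[i],.029)[:2]-[.5954,.1234]))
E
```

```text
[301 231  11  10  86] [305.69767442 235.55813953] [-0.00425383 -0.00042447]
[261 237  11  10  90] [265.91111111 241.34444444] [-0.01126418  0.10307337]
```

View pics/s6.png

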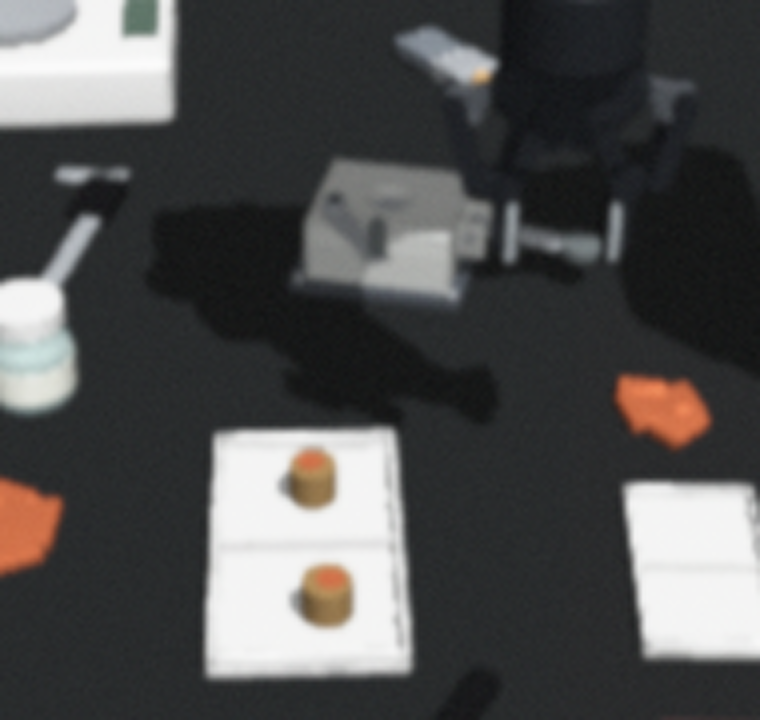

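The mount stands upright in the empty bay at (313,478), within 5 mm of the bay's centre. The other mount hasn't moved, the keeper is open and the lever is down, so I'm handing in.

```bash
python3 -c "
from workcell import env
print(env.hand_in())"
```

```text
the job is handed in; nothing more can be done
None
```

I swung the keeper round, pressed the lever to its stop and lifted the mount out. I then stood it in the tray's empty bay and handed the job in at about 20 s of the 61 s allowed. The hand-in gives no verdict.

- **Keeper:** I led the knob round to about 1.86 rad. Later pictures show the bar lying clear of the mount; I judged this by eye and did not measure the angle.
- **Lever:** it met its stop at 26 N on the wrist. The pictures show it down and the mount standing proud, but I did not measure its angle either.
- **Placing:** the mount met the tray floor at about 5 N, then about 12 N after one further small step. I backed off 0.8 mm before opening the fingers.
- **Last check:** the mount stands upright, about 4 mm from the bay's centre. The other mount is within a pixel of where it started. The nearby loose things look undisturbed in the last picture, but I did not measure them.
- **Disagreement:** over the lever pad, the side camera placed the fingertips about 8 to 10 mm from the arm's own reading. I pressed about 4 mm further in x as a compromise, and it worked.

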